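# Arm the guarded switch of a cell load tester and start it

## Task

Start the discharge test of the cell lying in the load tester: push up the red flip guard with a finger, flip the toggle beneath it away from the guard's lip to on, and let the guard drop shut over it. Only then press the green start button all the way in and let it spring back. Touch and push only: pick nothing up, leave the cell in its holder and the loose things around the tester where they are.

Things in the scene. Friction and masses are not known exactly. Their poses are not given: they have to be found in the camera images.
- load_box: Cell load tester: grey bench box 162 x 192 mm, fixed, flat deck 60 mm above the bench. Origin: centre of its underside; +x from its front (guard's lip, start button) to its back, +y left, +z up. In mm in this frame: guard's hinge pin along y at x -22, z 80, middle y 36; toggle pivot x -59, y 36, z 64; button x -50, y -50; heat sink back left to z 84; cell holder back right, cell's top at z 96.
- guard (a joint): Red hood guard over the toggle, hinged at its back: rad, 0 shut, grows as its front goes up, stop at 1.4. Lifting takes under 1 N; it never stays up by itself and falls shut when let go. Roof 25 mm above the pin, 63 mm wide, reaching 60 mm before the pin; side cheeks 57 mm apart inside; front wall; open below. Two fixed hinge ears stand beside the pin at y 0 and 72, up to z 87.
- guard_lip (a point): Middle of the underside of the guard's lip, the tab at the foot of its front wall by which it is lifted: 36 mm wide, standing out 12 mm, its end a rolled bead 8 mm thick, flush below. Shut, this point is 66 mm before and 4 mm below the hinge pin (box frame x -88, y 36, z 76); the lip's end is 13 mm before the box's front face, nothing under it. Below the guard the deck has only a flat plate up to z 62.
- toggle (a joint): Steel bat toggle with black sleeve under the guard: 0 off, leaning 0.28 rad to the front (towards the lip); 0.56 on, leaning 0.28 rad to the back (towards the hinge). Snap action: it resists with 1 to 2 N at the tip up to the middle (0.28), then jumps over by itself.
- toggle_tip (a point): Top end of the toggle, 36.5 mm from its pivot; the bat is 8 to 10 mm thick. Off, it is at box frame x -69, y 36, z 99; on, at x -49.
- start_button (a joint): Spring start button: travel in m, 0 out, 0.006 fully in; fully in takes 5 N.
- start_button_top (a point): Top centre of the green start button, 22 mm across in a round dark housing 38 mm across; released, its top is 82 mm above the bench and 10 mm above the housing's rim.
- test_cell: Turquoise cell, 32 mm across, 72 mm long, lying along the tester's y axis in the black open holder at the back right of the deck. Loose: leave it there. Origin: centre of its end nearest the heat sink.
- flux_jar: Loose bystander: white jar with red screw lid (the one nearest the tester), 54 mm across, 38 mm high. Origin: under its centre.
- tape_blue: Loose bystander: roll of blue tape lying flat (the one nearest the tester), 56 mm across, 18 mm high. Origin: under its centre.
- side_cutters: Loose bystander: red-handled side cutters lying flat, 120 x 48 x 9 mm. Origin: under the centre.
- spudger_1: Loose bystander: flat blue nylon pry tool, 118 x 17 x 9 mm, lying. Origin: under its middle.
- big_capacitor: Loose bystander: dark brown capacitor standing, 33 mm across, 45 mm high. Origin: under its centre.
Mind the look-alikes: they are no part of the job. Leave any purple or yellow look-alike of the test_cell alone.

How it is judged:
On the way, in this order (a step that is already met when the one before it is completed fails the run):
1. the red guard is lifted off the toggle (value of joint guard above 0.4 rad and value of joint toggle below 0.15 rad), for 0.1 s.
2. the toggle is flipped on under the lifted guard (value of joint toggle above 0.48 rad and value of joint guard above 0.2 rad), for 0.1 s.
3. the guard has dropped shut over the toggle, which is still on (value of joint guard below 0.06 rad and value of joint toggle above 0.48 rad), for 0.2 s.
4. the start button is pressed in (all of step 3 and value of joint start_button above 0.0045 m), for 0.1 s.
At the end, for the whole second after the job is handed in: The guard is shut (under 0.06 rad), the toggle is on (over 0.48 rad), the start button has sprung back (under 1.5 mm in), the cell lies in its holder and every bystander is within 30 mm of where it stood (all of step 3 and value of joint start_button below 0.0015 m and z of test_cell in the frame of load_box between 0.07 and 0.09 m and x of test_cell in the frame of load_box between 0.04 and 0.056 m and linear speed of test_cell below 0.02 m/s and distance of each of flux_jar, tape_blue, side_cutters, spudger_1, big_capacitor from where it was at the start of the episode below 0.03 m); the robot touches nothing.
It fails at once if the start button is pressed before the toggle is on and the guard shut (value of joint start_button above 0.003 m and (value of joint toggle below 0.28 rad or value of joint guard above 0.15 rad)).
It fails at once if the cell in the holder is picked up or moved by more than 15 mm (distance of test_cell from where it was at the start of the episode above 0.015 m).
It fails at once if a loose thing is lifted, or shoved by more than 30 mm (distance of any of flux_jar, tape_blue, side_cutters, spudger_1, big_capacitor from where it was at the start of the episode above 0.03 m or height (world z) of any of flux_jar, tape_blue, side_cutters, spudger_1, big_capacitor above 0.02 m).
It also fails if it takes over 45 s, if anything falls off the work surface, if the arm or the gripper's body presses on something with over 40 N, if the wrist force passes 120 N, or if a joint passes its speed limit or range.

## Robot

A 6-joint arm with a two-finger parallel gripper is mounted at the origin on a cart in front of the work surface, level with it; the furniture and walls round the work are solid. World frame = base frame: x ahead of the robot, y to its left, z up, the work surface at z = 0. Lengths are in m, angles in rad, forces in N, time in s.
With the tool pointing down it reaches from about 0.35 to 0.775 m from the base axis. Payload 5.5 kg.
Tool frame: the origin (TCP) lies midway between the tips of the shut fingers; the grasp point (between the pads) lies 19 mm behind it; z points along the fingers, y is the line along which they close (so a half turn about z gives the same grasp; the last joint's range is limited). The gripper opens to 85 mm and grips with 20 to 120 N. Pads are 22 mm wide; open, the fingers measure 114 mm over their backs; the gripper's body (76 mm by 85 mm) begins 54 mm behind the grasp point. The pads swing forward as they close: fully open they stand 13 mm farther back than shut.
Start: joints at [0.999, 0.313, 0.046, 1.304, 0, 1.431], TCP at [0.241, 0.522, 0.231] pointing down, gripper open.
Joint ranges: [-2.76, 2.76], [-0.86, 1.69], [-1.03, 1.26], [-2.2, 2.34], [-1.47, 1.5], [-3.14, 3.14]. Speed limits (rad/s): [2.57, 2.57, 3.14, 3.14, 3.14, 3.14].

## Interface

Orientations are given as a unit quaternion [w, x, y, z].
In Python, from workcell import telemetry, imaging, env gives the robot as it stands. The module is installed in compiled form; this text tells all that it offers.
- The arm moves only by the tool step_arm, never from a script. Its argument "moves" is a list of rows, each a list of 3 entries, a list of its own where there are three numbers: the shift along the tool's x, y, z in mm, then the turn, a rotation vector about the tool's x, y, z in rad, then the finger opening in mm, from 0 to 85.4. A call has 1 to 8 rows; each row is the pose to reach, as a shift and turn from the pose commanded when the call began, along the tool's axes at that moment; what a row does not reach only later rows make up. A row lasts 1/12 s, in which the tool goes at most 41.7 mm and 7.16 degrees, less where a joint would pass 70% of its speed; a pose out of reach is approached as far as the arm can. A call with a gripper value outside its range is refused whole. The fingers move at their own pace and stop on an object; "grip_force" is the grip in N (left out, the last holds). Time passes only in rows, so rows that repeat a pose let the fingers close. It gives the time, the measured TCP pose, the force, the opening and the grip force at its end, in the units of the state.
- telemetry.get_state(): the state, without advancing time (a new reading comes with each control period).
- imaging.read_camera(name): name is "side" or "top" or "wrist"; returns the picture (420x560x3 uint8, red, green, blue); there is no depth.
- imaging.camera_params(name): a dict with "camera_matrix" (3x3 intrinsics, pixels), "pose" (4x4, takes a point from camera to world coordinates). Camera axes: x right, y up, looking along -z (the intrinsics and any distortion apply to the point x, -y, -z); pixel columns grow to the right and rows downward; lengths in m; the calibration is good to about 2 mm. A picture is of the moment at which its call begins: read the wrist's pose just before it. camera_params takes no time and is no camera call; for the wrist camera it gives the pose at the moment of the call.
- env.hand_in(): hands the job in; it is judged then, once.
The state is a dict: "clock": time; "joint_pos": joint angles; "qvel": joint speeds; "tau": joint torques, N m; "tcp_pos": TCP position; "orientation": TCP orientation; "wrist_force": force on the tool from outside, world axes, zero at the start; "ft_torque": the same for the moment, N m; "finger_gap": finger opening in m; "grip_force": force on a finger pad.
Only numpy, scipy, OpenCV 4.12 (cv2) and the standard library are available. Lean on these libraries where they do the work, as an engineer would, in place of code of your own. Each camera call takes 0.05 s, during which the arm holds its last target. There are 200 camera calls.

## Working session

There is one attempt and no reset: what is moved stays moved. The work goes in short steps, Python scripts to look and compute and a tool call to move; the robot and the scene stay as the last step left them, time stands still between calls to the robot, and variables do not carry over. Pictures are saved under pics/ and viewed, at most 10 in all, crops included, and the job is handed in when it is done.

Besides the shell and the picture viewer there is one more tool, called after "Emit:" by a JSON object that holds its "method" and its "body". step_arm: Moves the arm, as the interface text tells. Its arguments: {"type":"object","properties":{"moves":{"type":"array"},"grip_force":{"type":"number"}},"required":["moves"]}

```bash
mkdir -p pics; python3 - <<'E'
from workcell import telemetry, imaging
import cv2, numpy as np
for n in("top","side"):
    p=imaging.camera_params(n); print(n,np.round(p["camera_matrix"],1).tolist(),np.round(p["pose"],3).tolist(),[k for k in p])
    cv2.imwrite(f"pics/{n}0.png",imaging.read_camera(n)[:,:,::-1])
s=telemetry.get_state();print({k:np.round(v,3).tolist() for k,v in s.items()})
E
```

```text
top [[454.8, 0.0, 279.7], [0.0, 454.8, 206.2], [0.0, 0.0, 1.0]] [[-0.021, 0.971, -0.236, 0.3], [-1.0, -0.021, 0.001, -0.319], [-0.004, 0.236, 0.972, 0.935], [0.0, 0.0, 0.0, 1.0]] ['camera_matrix', 'pose']
side [[392.6, 0.0, 280.6], [0.0, 392.6, 208.0], [0.0, 0.0, 1.0]] [[0.925, 0.264, -0.274, 0.25], [-0.38, 0.632, -0.675, -0.915], [-0.006, 0.729, 0.685, 0.686], [0.0, 0.0, 0.0, 1.0]] ['camera_matrix', 'pose']
{'clock': 0.1, 'joint_pos': [0.999, 0.314, 0.045, 1.304, -0.0, 1.431], 'qvel': [-0.001, -0.002, 0.003, -0.0, 0.0, 0.0], 'tau': [0.003, -48.173, 29.924, 0.013, -0.0, -0.0], 'tcp_pos': [0.24, 0.522, 0.231], 'orientation': [-0.0, 0.214, 0.977, -0.001], 'wrist_force': [-0.381, 0.29, 0.288], 'ft_torque': [-0.025, -0.018, -0.018], 'grip_force': 0.0, 'finger_gap': 0.085}
```

View pics/top0.png

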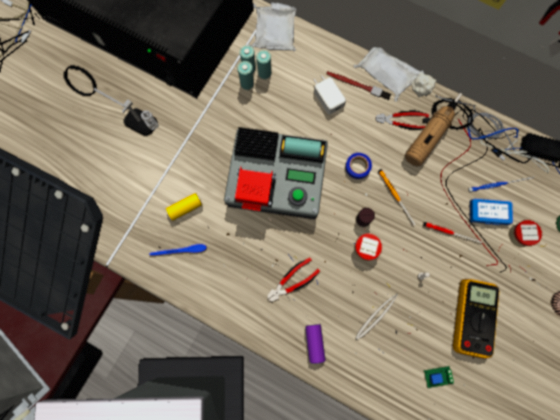

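View pics/side0.png

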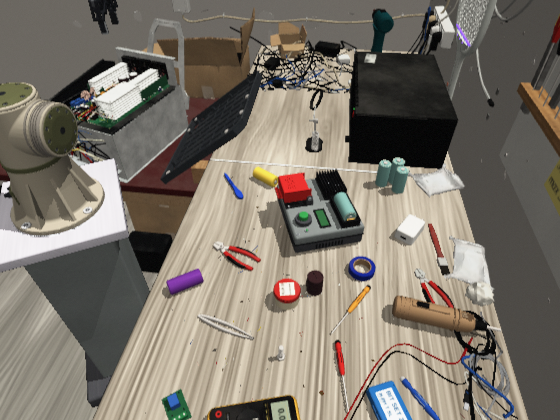

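The top view shows the tester at about (277,175): the red guard at (254,186), the button at (298,195) and the cell at (303,148). In the side view the guard is at (293,187) and the button at (303,217). I'll zoom in on both.

```bash
python3 - <<'E'
import cv2,numpy as np
a=cv2.imread("pics/top0.png")[115:225,215:335];b=cv2.imread("pics/side0.png")[160:260,265:375]
f=lambda i:cv2.resize(i,(400,400*i.shape[0]//i.shape[1]),interpolation=cv2.INTER_CUBIC)
a,b=f(a),f(b);h=max(len(a),len(b));c=np.zeros((h,800,3),np.uint8);c[:len(a),:400]=a;c[:len(b),400:]=b
cv2.imwrite("pics/crop0.png",c)
E
```

```text
(no output)
```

View pics/crop0.png

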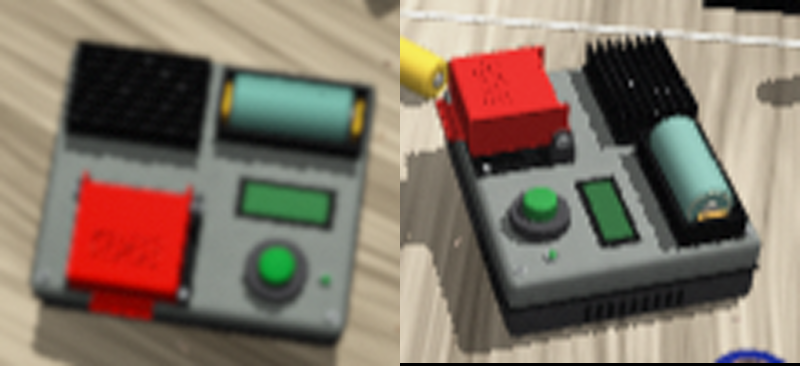

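The crop shows the button top at crop (277,263) in the top view and (540,196) in the side view. The guard roof corners are clear in both, and the lip points to the robot. I'll fit the box pose from these.

```bash
cat > h.py <<'E'
import numpy as np
from workcell import imaging
def proj(n_or_p,P):
    p=imaging.camera_params(n_or_p) if isinstance(n_or_p,str) else n_or_p
    T=np.linalg.inv(p["pose"]);q=np.atleast_2d(P)@T[:3,:3].T+T[:3,3]
    q=q*[1,-1,-1];q=q@np.array(p["camera_matrix"]).T
    return q[:,:2]/q[:,2:]
def w(par,P):
    x,y,t=par[:3];c,s=np.cos(t),np.sin(t);P=np.atleast_2d(P)/1000.
    return P@np.array([[c,s,0],[-s,c,0],[0,0,1]])+[x,y,0]
E
python3 - <<'E'
from h import *
from scipy.optimize import least_squares
top={(-50,-50,82):(277,263),(-82,67.5,105):(67,287),(-82,4.5,105):(180,295),(-101,54,78):(92,310),(-101,18,78):(155,316),(81,-96,60):(375,88)}
side={(-50,-50,82):(140,196),(-82,67.5,105):(50,62),(-82,4.5,105):(60,125),(-81,-96,60):(108,305),(81,-96,60):(358,243)}
T=np.array(list(top.values()))/3.3333+[215,115];S=np.array(list(side.values()))/3.636+[265,160]
A=np.array(list(top));B=np.array(list(side))
f=lambda p:np.r_[proj("top",w(p,A))-T,proj("side",w(p,B))-S].ravel()
r=least_squares(f,[.45,-.3,0],loss="soft_l1");print(r.x);print(f(r.x).reshape(-1,2).round(1))
# button triangulation
from scipy.optimize import least_squares as L
for i,j in((0,0),(1,1),(2,2)):
    q=L(lambda X:np.r_[proj("top",X)[0]-T[i],proj("side",X)[0]-S[j]],[.45,-.3,.08]).x;print(q.round(4),w(r.x,A[i]).round(4))
E
```

```text
[ 0.58703641 -0.31731862 -0.16209051]
[[ 1.   0.6]
 [ 0.5 -1.9]
 [-0.4  0.2]
 [-0.4  5.1]
 [-0.9  5.8]
 [ 1.8 -2.1]
 [-0.2  1. ]
 [-1.5 -0.6]
 [ 1.9 -0.9]
 [ 0.  -4.8]
 [ 2.1 -0.3]]
[ 0.5308 -0.3567  0.0829] [[ 0.5296 -0.3586  0.082 ]]
[ 0.517  -0.2366  0.1008] [[ 0.517  -0.2375  0.105 ]]
[ 0.5052 -0.3     0.1044] [[ 0.5068 -0.2996  0.105 ]]
```

```bash
cat >> h.py <<'E'
from scipy.spatial.transform import Rotation as R
from workcell import telemetry
BOX=[0.587,-0.3173,-0.162]
def Rt(a,psi):  # a: tilt below horizontal, psi: heading
    f=np.array([np.cos(psi),np.sin(psi),0]);z=f*np.cos(a)-[0,0,np.sin(a)];y=np.array([-f[1],f[0],0])
    return R.from_matrix(np.c_[np.cross(y,z),y,z])
def now():
    s=telemetry.get_state();q=s["orientation"];return np.array(s["tcp_pos"]),R.from_quat([q[1],q[2],q[3],q[0]]),s
def go(p,Rg):
    c,Rc,s=now();print("shift",(Rc.inv().apply(np.array(p)-c)*1000).round(1),"turn",(Rc.inv()*Rg).as_rotvec().round(3))
E
python3 - <<'E'
from h import *
go([.42,.15,.3],Rt(np.pi/2,-.431))
go([.42,-.2,.3],Rt(np.pi/2,-.3))
print(w(BOX,[-140,36,150]))
E
```

```text
shift [-318.7 -262.7  -69.1] turn [-0.002 -0.    -0.001]
shift [-465.2 -580.5  -68.7] turn [-0.002 -0.    -0.132]
[[ 0.45463959 -0.25919043  0.15      ]]
```

Emit:
{"method": "step_arm", "body": {"moves": [[[-40, -33, -60], [0, 0, 0], 0], [[-80, -66, -69], [0, 0, 0], 0], [[-120, -99, -69], [0, 0, 0], 0], [[-160, -132, -69], [0, 0, 0], 0], [[-200, -165, -69], [0, 0, 0], 0], [[-240, -198, -69], [0, 0, 0], 0], [[-280, -230, -69], [0, 0, 0], 0], [[-319, -263, -69], [0, 0, 0], 0]]}}

```text
clock: 0.77
tcp_pos: [0.3772, 0.2382, 0.299]
orientation: [0.0, 0.214, 0.977, 0.0]
wrist_force: [0.8, 0.1, 0.8]
finger_gap: 0.0003
grip_force: 0.0
```

Emit:
{"method": "step_arm", "body": {"moves": [[[-147, -318, 0], [0, 0, -0.13], 0], [[-147, -318, 0], [0, 0, -0.13], 0], [[-147, -318, 0], [0, 0, -0.13], 0], [[-147, -318, 0], [0, 0, -0.13], 0], [[-147, -318, 0], [0, 0, -0.13], 0], [[-147, -318, 0], [0, 0, -0.13], 0], [[-147, -318, 0], [0, 0, -0.13], 0], [[-147, -318, 0], [0, 0, -0.13], 0]]}}

```text
clock: 1.43
tcp_pos: [0.3766, -0.0889, 0.299]
orientation: [0.0, 0.15, 0.989, 0.0]
wrist_force: [1.0, 0.8, -0.3]
finger_gap: -0.0001
grip_force: 0.0
```

```bash
python3 - <<'E'
from h import *
c,Rc,s=now();print(c,s["joint_pos"],s["clock"],s["finger_gap"])
go([.42,-.25,.25],Rt(np.pi/4,-.162))
E
```

```text
[ 0.37658945 -0.08888785  0.29895525] [-4.40230641e-01 -6.67832521e-02 -2.28085447e-01  1.40938095e+00
  2.33808400e-04 -1.38358102e-01] 1.4333 -6.239902754425854e-05
shift [ -89.3 -140.9   48.9] turn [-0.055 -0.784 -0.133]
```

Emit:
{"method": "step_arm", "body": {"moves": [[[-89, -141, 20], [-0.055, -0.784, -0.133], 0], [[-89, -141, 30], [-0.055, -0.784, -0.133], 0], [[-89, -141, 49], [-0.055, -0.784, -0.133], 0], [[-89, -141, 49], [-0.055, -0.784, -0.133], 0], [[-89, -141, 49], [-0.055, -0.784, -0.133], 0], [[-89, -141, 49], [-0.055, -0.784, -0.133], 0], [[-89, -141, 49], [-0.055, -0.784, -0.133], 0], [[-89, -141, 49], [-0.055, -0.784, -0.133], 0]]}}

```text
clock: 2.1
tcp_pos: [0.4178, -0.2466, 0.2463]
orientation: [0.38, 0.077, 0.921, -0.03]
wrist_force: [0.2, 0.3, -0.0]
finger_gap: 0.0002
grip_force: 0.0
```

```bash
python3 - <<'E'
from h import *
import cv2,pickle
c,Rc,s=now();print(c,s["joint_pos"],s["clock"])
go([.42,-.25,.25],Rt(np.pi/4,-.162))
p=imaging.camera_params("wrist");im=imaging.read_camera("wrist");pickle.dump(p,open("w1.pkl","wb"))
cv2.imwrite("pics/w1.png",im[:,:,::-1]);print(proj(p,w(BOX,[[-50,-50,82],[-82,67.5,105],[-82,4.5,105],[-94,54,80],[-94,18,80]])).round())
E
```

```text
[ 0.41777471 -0.24663675  0.24631681] [-1.06644069 -0.34270436 -0.83020362  0.53244772  0.58820015 -0.72875698] 2.1
shift [-4.6 -2.9 -0.7] turn [ 0.001 -0.003 -0.005]
[[186. 155.]
 [308. 153.]
 [236. 153.]
 [292. 122.]
 [252. 122.]]
```

View pics/w1.png

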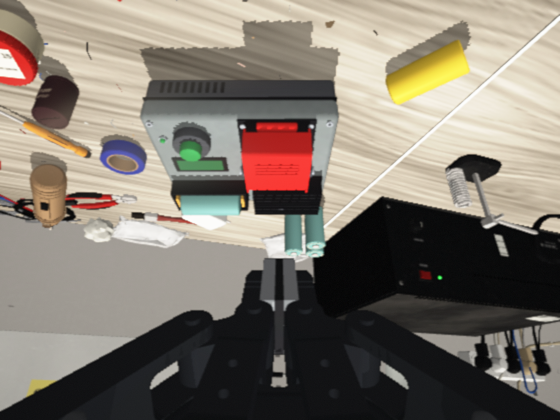

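The wrist view is upside down: button top at (190,151), lip around (258–299,124), guard body at (278,160). Predictions are about 5 px off. I'll take a settled close-up and refit.

```bash
python3 - <<'E'
from h import *
import cv2,pickle
imaging.read_camera("wrist")
p=imaging.camera_params("wrist");im=imaging.read_camera("wrist");pickle.dump(p,open("w1.pkl","wb"))
c=im[70:220,130:350,::-1];cv2.imwrite("pics/w1c.png",cv2.resize(c,(792,540),interpolation=cv2.INTER_CUBIC));print(now()[0])
E
```

```text
[ 0.42075153 -0.24879916  0.25097589]
```

View pics/w1c.png

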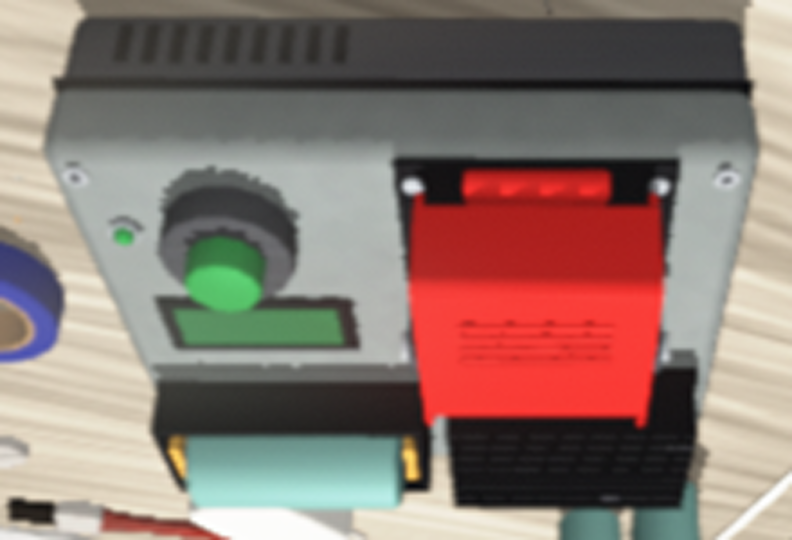

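The close view shows the button top at crop (224,287), roof front edge (410..664,280), and lip end (465..611,172). I'll refit with these.

```bash
python3 - <<'E'
from h import *
import pickle
from scipy.optimize import least_squares
p=pickle.load(open("w1.pkl","rb"))
W={(-50,-50,82):(224,287),(-82,67.5,105):(664,280),(-82,4.5,105):(410,280),(-94,54,78):(611,172),(-94,18,78):(465,172)}
top={(-50,-50,82):(277,263),(-82,67.5,105):(67,287),(-82,4.5,105):(180,295),(-94,54,78):(92,312),(-94,18,78):(155,317)}
side={(-50,-50,82):(140,196),(-82,67.5,105):(50,62),(-82,4.5,105):(60,125)}
o=[(p,W,3.6,(130,70)),("top",top,3.3333,(215,115)),("side",side,3.636,(265,160))]
D=[(c,np.array(list(d)),np.array(list(d.values()))/k+of) for c,d,k,of in o]
def f(q,D=D): return np.concatenate([proj(c,w(q,A))-T for c,A,T in D]).ravel()
for d in (D,D[:1],D[1:]):
    r=least_squares(lambda q:f(q,d),[.587,-.317,-.16]);print(r.x.round(4));print(f(r.x,d).reshape(-1,2).round(1).tolist())
E
```

```text
[ 0.5889 -0.3142 -0.1651]
[[-0.8, 0.6], [-0.3, 1.0], [-1.4, 1.0], [-1.0, -1.8], [-1.1, -1.9], [-0.7, -0.2], [-1.3, -3.0], [-2.2, -0.7], [-1.5, -0.0], [-2.1, 1.0], [-0.1, -0.2], [-1.2, -1.7], [2.1, -2.0]]
[ 0.5892 -0.3141 -0.174 ]
[[-0.3, 0.5], [0.6, 1.7], [-0.3, 1.2], [0.0, -1.2], [-0.0, -1.5]]
[ 0.5878 -0.3161 -0.15  ]
[[0.7, 0.0], [0.3, -1.8], [-0.5, -0.1], [0.1, 1.0], [-0.4, 1.8], [0.2, 0.7], [-1.6, -0.7], [2.1, -1.0]]
```

```bash
sed -i 's/^BOX=.*/BOX=[0.589,-0.3143,-0.168]/' h.py; cat >> h.py <<'E'
def gob(P,a=np.pi/4): go(w(BOX,P)[0],Rt(a,BOX[2]))
E
python3 - <<'E'
from h import *
for P in([-140,36,100],[-140,36,58],[-94,36,58]): gob(P)
E
```

```text
shift [ 80.7  -0.5 132.8] turn [ 0.003 -0.     0.005]
shift [110.3  -0.5 162.5] turn [ 0.003 -0.     0.005]
shift [ 77.8  -0.7 195.1] turn [ 0.003 -0.     0.005]
```

Emit:
{"method": "step_arm", "body": {"moves": [[[20, 0, 33], [0, 0, 0], 0], [[40, 0, 66], [0, 0, 0], 0], [[60, 0, 100], [0, 0, 0], 0], [[81, 0, 133], [0, 0, 0], 0], [[96, 0, 148], [0, 0, 0], 0], [[110, 0, 162], [0, 0, 0], 0], [[110, 0, 162], [0, 0, 0], 0], [[110, 0, 162], [0, 0, 0], 0]]}}

```text
clock: 2.92
tcp_pos: [0.4699, -0.2719, 0.0708]
orientation: [0.37, 0.071, 0.926, -0.02]
wrist_force: [0.4, -0.4, 0.6]
finger_gap: 0.0002
grip_force: 0.0
```

```bash
python3 - <<'E'
from h import *
import cv2
for P in([-140,36,58],[-94,36,58],[-94,36,80],[-84,36,100]): gob(P)
cv2.imwrite("pics/w2.png",imaging.read_camera("wrist")[:,:,::-1])
E
```

```text
shift [19.9 14.2 -0.9] turn [ 0.026 -0.027  0.005]
shift [-13.5  13.2  30.7] turn [ 0.026 -0.027  0.005]
shift [-28.6  13.5  14.7] turn [ 0.026 -0.027  0.005]
shift [-49.6  13.6   7.1] turn [ 0.026 -0.027  0.005]
```

View pics/w2.png

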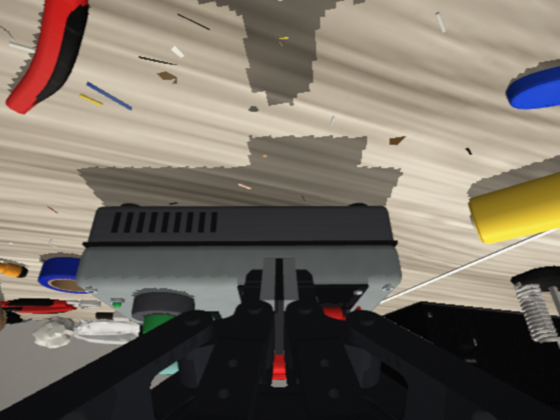

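The wrist view shows the fingers at (278,280) in front of the box, whose front face is at y 205–245. The guard is hidden behind the fingers. The pose is 14–20 mm short, so I'll check whether that is a joint limit.

Emit:
{"method": "step_arm", "body": {"moves": [[[0, 0, 0], [0, 0, 0], 0], [[0, 0, 0], [0, 0, 0], 0]]}}

```text
clock: 3.13
tcp_pos: [0.4693, -0.2723, 0.0729]
orientation: [0.371, 0.071, 0.926, -0.022]
wrist_force: [-0.2, -0.7, -0.5]
finger_gap: -0.0002
grip_force: 0.0
```

```bash
python3 - <<'E'
from h import *
c,Rc,s=now();print(c,np.round(s["joint_pos"],3),s["clock"])
gob([-140,36,58])
E
```

```text
[ 0.46930091 -0.2723183   0.07287857] [-0.972  0.082 -1.025 -0.105  0.538 -0.659] 3.1333
shift [21.  14.7  0.8] turn [ 0.023 -0.024  0.006]
```

```bash
python3 - <<'E'
from h import *
for P in([-120,30,100],[-120,30,55]): go(w(BOX,P)[0],Rt(.87,.1))
E
```

```text
shift [-22.4   8.9 -15.9] turn [-0.156  0.062 -0.192]
shift [ 8.6  8.3 16.6] turn [-0.156  0.062 -0.192]
```

Emit:
{"method": "step_arm", "body": {"moves": [[[-11, 4, -8], [-0.078, 0.031, -0.096], 0], [[-22, 9, -16], [-0.156, 0.062, -0.192], 0], [[-22, 9, -16], [-0.156, 0.062, -0.192], 0], [[-8, 9, 0], [-0.156, 0.062, -0.192], 0], [[9, 8, 17], [-0.156, 0.062, -0.192], 0], [[9, 8, 17], [-0.156, 0.062, -0.192], 0], [[9, 8, 17], [-0.156, 0.062, -0.192], 0], [[9, 8, 17], [-0.156, 0.062, -0.192], 0]]}}

```text
clock: 3.8
tcp_pos: [0.4751, -0.2646, 0.0537]
orientation: [0.343, -0.046, 0.938, 0.018]
wrist_force: [-0.3, 0.7, 0.2]
finger_gap: -0.0
grip_force: 0.0
```

```bash
python3 - <<'E'
from h import *
c,Rc,s=now();print(c,np.round(s["joint_pos"],3),s["clock"])
for P in ([-120,30,55],[-94,36,56],[-94,36,80],[-84,36,100],[-84,36,86],[-66,36,86]): go(w(BOX,P)[0],Rt(.87,.1))
E
```

```text
[ 0.47511924 -0.26461411  0.05366186] [-0.989  0.179 -0.879  0.142  0.608 -0.969] 3.8
shift [-1.3 -0.1 -0.6] turn [ 0.001 -0.    -0.002]
shift [-22.3  -1.2  15.8] turn [ 0.001 -0.    -0.002]
shift [-37.8  -1.1  -2.6] turn [ 0.001 -0.    -0.002]
shift [-58.1  -3.7 -11.7] turn [ 0.001 -0.    -0.002]
shift [-49.1  -3.7  -0.9] turn [ 0.001 -0.    -0.002]
shift [-62.3  -8.5  10.2] turn [ 0.001 -0.    -0.002]
```

Emit:
{"method": "step_arm", "body": {"moves": [[[-10, 0, 7], [0, 0, 0], 0], [[-20, -1, 13], [0, 0, 0], 0], [[-20, -1, 13], [0, 0, 0], 0], [[-20, -1, 13], [0, 0, 0], 0]]}}

```text
clock: 4.13
tcp_pos: [0.4995, -0.2637, 0.0573]
orientation: [0.343, -0.047, 0.938, 0.017]
wrist_force: [-0.9, 0.0, -0.1]
finger_gap: 0.0
grip_force: 0.0
```

```bash
python3 - <<'E'
from h import *
c,Rc,s=now();print(c,s["wrist_force"],s["clock"])
for P in ([-97,36,56],[-96,36,80],[-84,36,100],[-84,36,86],[-66,36,86]): go(w(BOX,P)[0],Rt(.87,.1))
E
```

```text
[ 0.49945544 -0.26374876  0.05734155] [-0.85447439  0.01172819 -0.09454439] 4.1333
shift [0.8 1.2 1.1] turn [-0.     0.001  0.   ]
shift [-15.4   0.9 -16.7] turn [-0.     0.001  0.   ]
shift [-37.1  -2.3 -24.5] turn [-0.     0.001  0.   ]
shift [-28.1  -2.3 -13.8] turn [-0.     0.001  0.   ]
shift [-41.4  -7.1  -2.6] turn [-0.     0.001  0.   ]
```

Emit:
{"method": "step_arm", "body": {"moves": [[[-8, 1, -8], [0, 0, 0], 0], [[-15, 1, -17], [0, 0, 0], 0], [[-22, 0, -19], [0, 0, 0], 0], [[-30, -1, -22], [0, 0, 0], 0], [[-37, -2, -24], [0, 0, 0], 0], [[-37, -2, -24], [0, 0, 0], 0], [[-37, -2, -24], [0, 0, 0], 0], [[-37, -2, -24], [0, 0, 0], 0]]}}

```text
clock: 4.8
tcp_pos: [0.5115, -0.2637, 0.0976]
orientation: [0.342, -0.046, 0.938, 0.018]
wrist_force: [-0.4, 0.0, -1.3]
finger_gap: -0.0001
grip_force: 0.1
```

```bash
python3 - <<'E'
from h import *
import cv2
c,Rc,s=now();print(c,s["wrist_force"],s["clock"])
for P in ([-84,36,100],[-84,36,86],[-66,36,86]): go(w(BOX,P)[0],Rt(.87,.1))
f=lambda i:cv2.resize(i,(400,400),interpolation=cv2.INTER_CUBIC)
a=imaging.read_camera("side")[150:260,255:365];b=imaging.read_camera("top")[115:235,215:335]
cv2.imwrite("pics/l.png",np.hstack([f(a),f(b)])[:,:,::-1])
E
```

```text
[ 0.51150819 -0.26374333  0.09758303] [-0.44067164  0.00956233 -1.25518305] 4.8
shift [-2.  -1.1 -1.5] turn [ 0.002 -0.001 -0.002]
shift [ 7.  -1.1  9.2] turn [ 0.002 -0.001 -0.002]
shift [-6.3 -5.9 20.4] turn [ 0.002 -0.001 -0.002]
```

View pics/l.png

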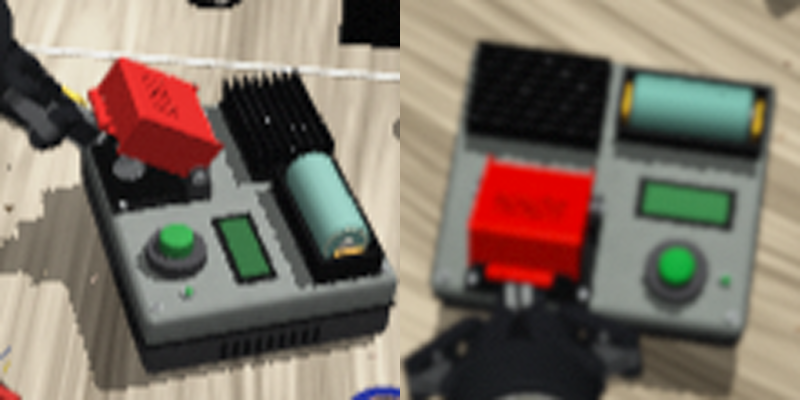

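The guard is lifted: the side crop shows the finger tip under the lip at (100,130), and the toggle knob is visible at (125,165). I'll raise it a little for margin, then lower and push forward.

Emit:
{"method": "step_arm", "body": {"moves": [[[-8, -1, -8], [0, 0, 0], 0], [[-8, -1, -8], [0, 0, 0], 0], [[-8, -1, -8], [0, 0, 0], 0], [[-1, -1, 0], [0, 0, 0], 0], [[6, -1, 8], [0, 0, 0], 0], [[6, -1, 8], [0, 0, 0], 0], [[2, -2, 11], [0, 0, 0], 0], [[-1, -3, 14], [0, 0, 0], 0]]}}

```text
clock: 5.57
tcp_pos: [0.5218, -0.2659, 0.0878]
orientation: [0.342, -0.046, 0.938, 0.018]
wrist_force: [-2.1, 0.7, 0.8]
finger_gap: -0.0002
grip_force: 1.0
```

```bash
python3 - <<'E'
from h import *
c,Rc,s=now();print(c,s["wrist_force"],s["clock"])
for P in ([-84,36,86],[-66,36,86],[-62,36,86]): go(w(BOX,P)[0],Rt(.87,.1))
E
```

```text
[ 0.52181673 -0.26591296  0.08784824] [-2.09491954  0.70261101  0.84188066] 5.5667
shift [ 8.4  2.1 -4.7] turn [ 0.002 -0.001 -0.003]
shift [-4.9 -2.7  6.5] turn [ 0.002 -0.001 -0.003]
shift [-7.8 -3.7  9. ] turn [ 0.002 -0.001 -0.003]
```

Contact with the toggle at about 2 N. I'll push on.

Emit:
{"method": "step_arm", "body": {"moves": [[[-3, -1, 3], [0, 0, 0], 0], [[-5, -3, 6], [0, 0, 0], 0], [[-8, -4, 9], [0, 0, 0], 0], [[-8, -4, 9], [0, 0, 0], 0], [[-8, -4, 9], [0, 0, 0], 0]]}}

```text
clock: 5.98
tcp_pos: [0.5343, -0.2691, 0.0865]
orientation: [0.342, -0.046, 0.938, 0.018]
wrist_force: [-5.0, -0.1, 3.0]
finger_gap: 0.0002
grip_force: 2.1
```

```bash
python3 - <<'E'
from h import *
import cv2
c,Rc,s=now();print(c,s["wrist_force"],s["clock"])
for P in ([-62,36,86],[-84,36,86],[-120,30,100],[-150,30,130]): go(w(BOX,P)[0],Rt(.87,.1))
f=lambda i:cv2.resize(i,(400,400),interpolation=cv2.INTER_CUBIC)
a=imaging.read_camera("side")[160:230,265:335];b=imaging.read_camera("top")[145:225,215:295]
cv2.imwrite("pics/m.png",np.hstack([f(a),f(b)])[:,:,::-1])
E
```

```text
[ 0.53428347 -0.26912798  0.08647045] [-5.01152494 -0.09642462  2.99410895] 5.9833
shift [0.5 0.7 0.2] turn [ 0.001 -0.001 -0.002]
shift [ 16.8   6.5 -13.5] turn [ 0.001 -0.001 -0.002]
shift [ 35.5  10.3 -47.6] turn [ 0.001 -0.001 -0.002]
shift [ 38.4  18.3 -89.2] turn [ 0.001 -0.001 -0.002]
```

View pics/m.png

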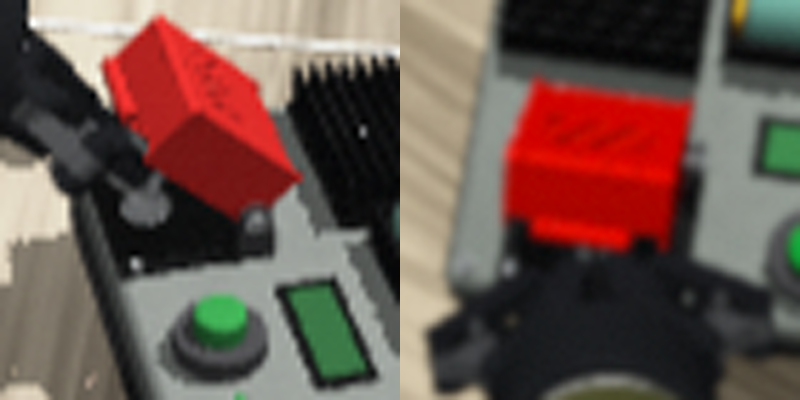

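The guard is well up at about 0.7 rad, with the finger beneath it; the bat is mostly hidden at (150,190) in the side crop. A 5 N reaction at this depth suggests the toggle is at its on stop. I'll press 2 mm more to check stiffness.

Emit:
{"method": "step_arm", "body": {"moves": [[[-2, 0, 2], [0, 0, 0], 0], [[-2, 0, 2], [0, 0, 0], 0], [[-2, 0, 2], [0, 0, 0], 0]]}}

```text
clock: 6.33
tcp_pos: [0.5354, -0.2691, 0.086]
orientation: [0.341, -0.045, 0.939, 0.018]
wrist_force: [-19.2, -0.7, 12.0]
finger_gap: 0.0003
grip_force: 11.1
```

It rose to 19 N over 1 mm, so that is the hard stop and the toggle is on. Withdrawing.

```bash
python3 - <<'E'
from h import *
for P in ([-84,36,84],[-105,33,72],[-130,30,68],[-140,30,110]): go(w(BOX,P)[0],Rt(.87,.1))
E
```

```text
shift [ 18.7   6.6 -13.1] turn [-0.    -0.003 -0.004]
shift [ 42.5   9.2 -17.4] turn [-0.    -0.003 -0.004]
shift [ 64.2  12.8 -30.3] turn [-0.    -0.003 -0.004]
shift [ 44.6  15.5 -68.7] turn [-0.    -0.003 -0.004]
```

Emit:
{"method": "step_arm", "body": {"moves": [[[10, 3, -6], [0, 0, 0], 0], [[19, 7, -13], [0, 0, 0], 0], [[31, 8, -15], [0, 0, 0], 0], [[42, 9, -17], [0, 0, 0], 0], [[53, 11, -24], [0, 0, 0], 0], [[64, 13, -30], [0, 0, 0], 0], [[54, 14, -50], [0, 0, 0], 0], [[45, 15, -69], [0, 0, 0], 0]]}}

```text
clock: 7.0
tcp_pos: [0.4548, -0.2599, 0.1079]
orientation: [0.341, -0.045, 0.939, 0.02]
wrist_force: [1.1, 0.5, 0.1]
finger_gap: -0.0003
grip_force: 0.0
```

```bash
python3 - <<'E'
from h import *
import cv2
c,Rc,s=now();print(c,s["wrist_force"],s["clock"])
go([.44,-.28,.22],Rt(.87,.1)); go(w(BOX,[-50,-50,160])[0],Rt(np.pi/2,-.17))
f=lambda i:cv2.resize(i,(400,400),interpolation=cv2.INTER_CUBIC)
a=imaging.read_camera("side")[160:230,265:335];b=imaging.read_camera("top")[145:225,215:295]
cv2.imwrite("pics/n.png",np.hstack([f(a),f(b)])[:,:,::-1])
E
```

```text
[ 0.45477876 -0.25987011  0.10792121] [1.10245038 0.5115453  0.10516208] 7.0
shift [-59.3 -17.8 -96.7] turn [ 0.005 -0.003 -0.006]
shift [ -85.1 -102.1    2.4] turn [0.101 0.692 0.255]
```

View pics/n.png

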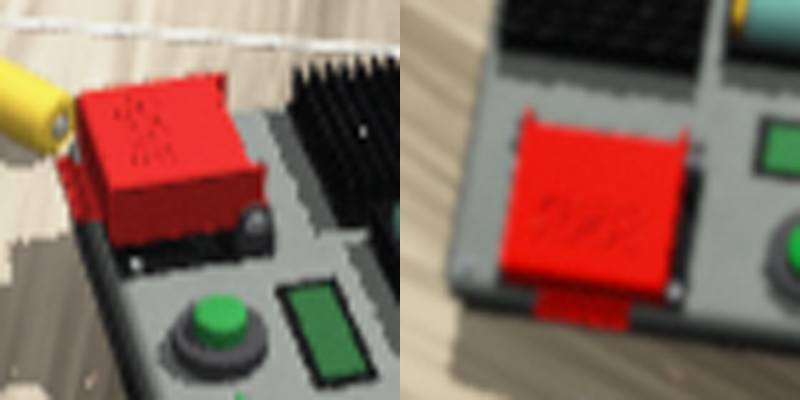

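The guard is shut again, in the same place in both crops as at the start. Next is the button: up, then over, turning the tool down.

Emit:
{"method": "step_arm", "body": {"moves": [[[-25, -6, -35], [0, 0, 0], 0], [[-50, -12, -70], [0, 0, 0], 0], [[-59, -18, -97], [0, 0, 0], 0], [[-80, -60, -60], [0.1, 0.69, 0.25], 0], [[-100, -100, -60], [0.1, 0.69, 0.25], 0], [[-110, -102, -30], [0.1, 0.69, 0.25], 0], [[-110, -102, -30], [0.1, 0.69, 0.25], 0], [[-110, -102, -30], [0.1, 0.69, 0.25], 0]]}}

```text
clock: 7.77
tcp_pos: [0.5324, -0.3577, 0.2015]
orientation: [0.054, 0.063, 0.997, 0.0]
wrist_force: [0.3, -0.3, -0.5]
finger_gap: -0.0
grip_force: 0.0
```

```bash
python3 - <<'E'
from h import *
c,Rc,s=now();print(c,s["wrist_force"],s["clock"],np.round(s["joint_pos"],2))
go(w(BOX,[-50,-50,130])[0],Rt(np.pi/2,-.17))
E
```

```text
[ 0.53237806 -0.35767296  0.20154989] [ 0.25687674 -0.34871688 -0.5143917 ] 7.7667 [-0.75  0.38  0.06  1.17  0.07 -0.62]
shift [ 9.1  1.8 71. ] turn [0.009 0.108 0.043]
```

Emit:
{"method": "step_arm", "body": {"moves": [[[0, 0, 0], [0, 0, 0], 0], [[0, 0, 0], [0, 0, 0], 0]]}}

```text
clock: 7.93
tcp_pos: [0.5329, -0.3564, 0.2004]
orientation: [0.057, 0.061, 0.997, 0.002]
wrist_force: [0.3, -0.0, 0.6]
finger_gap: 0.0002
grip_force: 0.0
```

```bash
python3 - <<'E'
from h import *
go(w(BOX,[-50,-50,100])[0],Rt(np.pi/2,-.17))
E
```

```text
shift [13.  -0.1 99.6] turn [0.013 0.113 0.048]
```

Emit:
{"method": "step_arm", "body": {"moves": [[[13, 0, 30], [0.013, 0.113, 0.048], 0], [[13, 0, 60], [0.013, 0.113, 0.048], 0], [[13, 0, 90], [0.013, 0.113, 0.048], 0], [[13, 0, 100], [0.013, 0.113, 0.048], 0], [[13, 0, 100], [0.013, 0.113, 0.048], 0], [[13, 0, 100], [0.013, 0.113, 0.048], 0]]}}

```text
clock: 8.43
tcp_pos: [0.5288, -0.3558, 0.103]
orientation: [0.001, 0.087, 0.996, -0.001]
wrist_force: [-0.3, -0.5, 1.0]
finger_gap: -0.0002
grip_force: 0.0
```

```bash
python3 - <<'E'
from h import *
c,Rc,s=now();print(c,s["wrist_force"])
go(w(BOX,[-50,-50,77])[0],Rt(np.pi/2,-.17))
E
```

```text
[ 0.52876295 -0.35577159  0.10302082] [-0.33278593 -0.54322299  0.95886011]
shift [-2.4  1.  26. ] turn [-0.001  0.001 -0.004]
```

Emit:
{"method": "step_arm", "body": {"moves": [[[-2, 1, 10], [0, 0, 0], 0], [[-2, 1, 18], [0, 0, 0], 0], [[-2, 1, 22], [0, 0, 0], 0], [[-2, 1, 24], [0, 0, 0], 0], [[-2, 1, 25], [0, 0, 0], 0], [[-2, 1, 25], [0, 0, 0], 0]]}}

```text
clock: 8.93
tcp_pos: [0.5324, -0.3555, 0.0781]
orientation: [0.001, 0.087, 0.996, -0.001]
wrist_force: [-0.7, -0.7, 3.8]
finger_gap: 0.0004
grip_force: 1.8
```

Emit:
{"method": "step_arm", "body": {"moves": [[[0, 0, 1], [0, 0, 0], 0], [[0, 0, 2], [0, 0, 0], 0], [[0, 0, 3], [0, 0, 0], 0], [[0, 0, 3], [0, 0, 0], 0], [[0, 0, 3], [0, 0, 0], 0], [[0, 0, 3], [0, 0, 0], 0]]}}

```text
clock: 9.43
tcp_pos: [0.5325, -0.3555, 0.076]
orientation: [0.001, 0.086, 0.996, -0.002]
wrist_force: [-2.1, 0.1, 10.3]
finger_gap: 0.0001
grip_force: 5.0
```

Over 10 N at z 0.076 means the button is fully in. Releasing and rising.

Emit:
{"method": "step_arm", "body": {"moves": [[[0, 0, -10], [0, 0, 0], 0], [[0, 0, -30], [0, 0, 0], 0], [[0, 0, -60], [0, 0, 0], 0], [[0, 0, -90], [0, 0, 0], 0], [[0, 0, -120], [0, 0, 0], 0], [[0, 0, -120], [0, 0, 0], 0], [[0, 0, -120], [0, 0, 0], 0], [[0, 0, -120], [0, 0, 0], 0]]}}

```text
clock: 10.1
tcp_pos: [0.5319, -0.3545, 0.194]
orientation: [-0.0, 0.086, 0.996, -0.001]
wrist_force: [-0.8, 0.0, -1.3]
finger_gap: -0.0004
grip_force: 0.0
```

```bash
python3 - <<'E'
from workcell import telemetry,env
s=telemetry.get_state();print(s["tcp_pos"],s["wrist_force"])
print(env.hand_in())
E
```

```text
[ 0.53191323 -0.35450407  0.1939682 ] [-0.78339155  0.01695406 -1.28015026]
the job is handed in; nothing more can be done
None
```

I flipped the toggle on under the lifted guard, let the guard drop shut, pressed the start button fully in and released it, then handed the job in at about 10 s; no verdict came back, and I took no picture after the press.

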